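# Push the row of filter cubes home and close the keeper

## Task

With the fingertips, push the row of five touching filter cubes along the rail as one train, pushing only on the rearmost cube, until the row is fully home against the end stop. Then push the keeper by its post all the way in, so that its bar lies across the rail behind the row. Do not lift or tip any cube, and leave the loose things around the rail where they are.

Things in the scene. Friction and masses are not known exactly. Their poses are not given: they have to be found in the camera images.
- rail: aluminium channel, 340 mm long, 56 mm wide, fixed to the bench (place and direction vary). Origin under its middle at bench level; +x runs along it towards the end stop, y across, z up. The floor the cubes slide on is 10 mm above the bench; two side guides, inner faces 41 mm apart, rise to 20 mm above the bench; the -x end is open
- stop_face (a point): point on the channel's floor at the middle of the end stop's face (rail x = +155 mm). The stop is a steel block across the channel, 15 mm thick, top 55 mm above the bench
- bracket (a point): centre of the top of the fixed grey bracket that carries the keeper on the rail's +y side, 20 mm above the bench; it spans rail x = -31 to +1 mm and y = 28 to 98 mm
- cube1: black filter cube, 32 mm long (its x, along the rail) x 38 mm wide x 42 mm tall, about 90 g, round window in its top; origin at the centre of its underside, z up. The one nearest the stop. The five cubes stand in the channel in one row, faces touching (160 mm in all), 55 to 110 mm short of the stop; they slide freely, friction to be overcome about 2 to 5 N for the row
- cube2: black filter cube, 32 mm long (its x, along the rail) x 38 mm wide x 42 mm tall, about 90 g, round window in its top; origin at the centre of its underside, z up. Second from the stop
- cube3: black filter cube, 32 mm long (its x, along the rail) x 38 mm wide x 42 mm tall, about 90 g, round window in its top; origin at the centre of its underside, z up. Third from the stop
- cube4: black filter cube, 32 mm long (its x, along the rail) x 38 mm wide x 42 mm tall, about 90 g, round window in its top; origin at the centre of its underside, z up. Fourth from the stop
- cube5: black filter cube, 32 mm long (its x, along the rail) x 38 mm wide x 42 mm tall, about 90 g, round window in its top; origin at the centre of its underside, z up. The rearmost of the row, the one to push on: its rear face is 16 mm behind its origin (rail -x) and open to the fingers; with the row fully home its origin is at rail x = +11 mm, its rear face at -5 mm
- keeper (a joint): slide of the keeper bar, m: 0 to 0.008 at the start = drawn out, clear of the channel on the rail's +y side; 0.052 = pushed in to its limit, across the channel. Moves towards rail -y, needs about 2 N, stays where left. Steel bar 10 mm wide at rail x = -20 to -10 mm, 22.5 to 30.5 mm above the bench; it passes behind the rearmost cube only if the row is home
- keeper_post (a point): centre of the top of the keeper's upright black post, 60.5 mm above the bench. The post is 18 mm (rail x) x 12 mm (rail y), rising 30 mm above the bar, at rail x = -15 mm and y = 93 mm with the keeper at 0, 41 mm at its limit; push its outer face (6 mm from this point, on the rail +y side)
- spare: black filter cube, 32 mm long (its x, along the rail) x 38 mm wide x 42 mm tall, about 90 g, round window in its top; origin at the centre of its underside, z up. A spare standing on the bench beside the rail (its -y side), not part of the row; leave it
- objective_a: microscope objective standing on the bench beside the rail, 32 mm diameter, 55 mm tall; origin at the centre of its foot; leave it
- objective_b: shorter microscope objective standing on the bench beside the rail, 34 mm diameter, 42 mm tall; origin at the centre of its foot; leave it
- jar: small amber jar with white cap, 44 mm diameter, 62 mm tall, on the bench to the left; origin at the centre of its foot; leave it
- marker: green marker pen lying on the bench to the right, 125 mm long along its y, 12 mm thick; origin under its middle; leave it
There are look-alikes about, which are no part of the job. What is shaped like the cube5 but blue is not meant. Leave any purple or yellow look-alike of the cube4 alone.

How it is judged:
By the outcome, as a careful person would: the job done as asked, in the order asked, and still so for the second after the job is handed in, with the robot touching nothing.
It also fails if it takes over 48 s, if anything falls off the work surface, if the arm or the gripper's body presses on something with over 40 N, if the wrist force passes 120 N, or if a joint passes its speed limit or range.

## Robot

A 6-joint arm with a two-finger parallel gripper is mounted at the origin on the work surface. World frame = base frame: x ahead of the robot, y to its left, z up, the work surface at z = 0. Lengths are in m, angles in rad, forces in N, time in s.
With the tool pointing down it reaches from about 0.275 to 0.775 m from the base axis. Payload 14.6 kg.
Tool frame: the origin (TCP) lies on the mounting face of the last link; the fingertips stand ctrl.tcp_to_tips ahead of it and the grasp point (between the pads) lies 155 mm ahead of it (ctrl.tcp_to_tips is the distance from the TCP to the fingertips, in m); z points along the fingers, y is the direction in which the jaws open and shut (so a half turn about z gives the same grasp; the last joint's range is limited). The gripper opens to 85 mm and grips with 20 to 120 N. Pads are 22 mm wide; open, the fingers measure 114 mm over their backs; the gripper's body (76 mm by 85 mm) begins 54 mm behind the grasp point. The pads swing forward as they close: fully open they stand 13 mm farther back than shut.
Start: joints at [1.092, 0.263, -0.048, 1.259, 0, 1.415], TCP at [0.167, 0.498, 0.405] pointing down, gripper open.
Joint ranges: [-2.65, 2.65], [-0.89, 1.7], [-1.18, 1.37], [-2.13, 2.11], [-1.35, 1.29], [-3.14, 3.14]. Speed limits (rad/s): [1.89, 1.89, 2.57, 2.79, 3.14, 3.14].

## Interface

Orientations are given as a unit quaternion [x, y, z, w].
In Python, from rig import ctrl gives the robot as it stands.
- The arm moves only by the tool play_rows, never from a script. Its arguments are lists of equal length, an entry for each row: "dp": the shift along the tool's x, y, z in m, a list of three; "dr": the turn, a rotation vector about the tool's x, y, z in rad, a list of three. A call has 1 to 12 rows; each row shifts and turns the pose as measured when the row begins, along the tool's axes as they then stand; what a row does not reach is not made up. A row lasts 1/8 s, in which the tool goes at most 62.5 mm and 10.7 degrees, less where a joint would pass 70% of its speed; a pose out of reach is approached as far as the arm can. A call is refused whole if a number of a shift passes 0.0625 or a number of a turn 0.188, either way. A call with a gripper value outside its range is refused whole. "fingers" is the gripper's target within -1 to 1 (shut at 1, half-way at 0, fully open at -1), set as the call begins (left out, the last holds). The fingers move at their own pace and stop on an object; "squeeze" is the grip in N (left out, the last holds). Time passes only in rows, so rows that do not move let the fingers close. It gives the time, the measured TCP pose, the force and the opening at its end, in the units of the state.
- ctrl.read_state(): the state, without advancing time (a new reading comes with each control period).
- ctrl.snapshot(name): name is "side" or "top"; returns a dict with "image" (400x640x3 uint8, blue, green, red), "fovy" (degrees; the focal length in pixels is half the picture's height over the tangent of half this angle, whatever the lens; pixels are square), "cx", "cy" (the principal point, pixels), "R" (3x3) and "t" (3): a world point X has camera coordinates R X + t. Camera axes: x right, y down, z forward; pixel columns grow to the right and rows downward; lengths in m; the calibration is good to about 2 mm. A picture is of the moment at which its call begins. There is no depth.
- ctrl.close_job(): hands the job in, once; it reports no verdict.
The state is a dict: "clock": time; "joints": joint angles; "qvel": joint speeds; "joint_torque": joint torques, N m; "tool_pos": TCP position; "orientation": TCP orientation; "ft_force": force on the tool from outside, world axes, zero at the start; "wrist_torque": the same for the moment, N m; "width": finger opening in m.
Only numpy, scipy, OpenCV 4.12 (cv2) and the standard library are available. Lean on these libraries where they do the work, as an engineer would, in place of code of your own. Each camera call takes 0.05 s, during which the arm holds its last target. There are 200 camera calls.

## Working session

There is one attempt and no reset: what is moved stays moved. The work goes in short steps, Python scripts to look and compute and a tool call to move; the robot and the scene stay as the last step left them, time stands still between calls to the robot, and variables do not carry over. Pictures are saved under pics/ and viewed, on a budget of 10 in all, crops included, one or two more only if the job needs it, and the job is handed in when it is done.

Besides the shell and the picture viewer there is one more tool, called in YAML: its name, and indented under it one key for each argument. play_rows: Moves the arm, as the interface text tells. Its arguments: {"type":"object","properties":{"dp":{"type":"array","items":{"type":"array","items":{"type":"number"}}},"dr":{"type":"array","items":{"type":"array","items":{"type":"number"}}},"fingers":{"type":"number"},"squeeze":{"type":"number"}},"required":["dp","dr"]}

```bash
mkdir -p pics; ls
cat > h.py <<'E'
import numpy as np, cv2
from rig import ctrl
def snap(n):
    s=ctrl.snapshot(n); s['f']=200/np.tan(np.radians(s['fovy'])/2); s['R']=np.array(s['R']); s['t']=np.array(s['t']); return s
def ray(s,u,v,z):
    d=s['R'].T@np.array([(u-s['cx'])/s['f'],(v-s['cy'])/s['f'],1]); c=-s['R'].T@s['t']
    return c+d*(z-c[2])/d[2]
def proj(s,X):
    p=s['R']@np.array(X)+s['t']; return s['f']*p[:2]/p[2]+[s['cx'],s['cy']]
E
python3 - <<'E'
from h import *
a=snap('top');b=snap('side')
cv2.imwrite('pics/top0.png',a['image']);cv2.imwrite('pics/side0.png',b['image'])
for s in(a,b): print(s['image'].shape,s['fovy'],s['cx'],s['cy'],-s['R'].T@s['t'])
st=ctrl.read_state();print(st,ctrl.tcp_to_tips)
E
```

```text
pics
(400, 640, 3) 56.214018401473254 324.22593404226706 196.22844408673566 [0.48954929 0.01475492 0.87363417]
(400, 640, 3) 42.59762514537343 315.7240227612101 209.02547184383806 [0.52175661 0.80710617 0.96324478]
{'clock': 0.1, 'joints': array([ 1.09175518e+00,  2.63466477e-01, -4.88906590e-02,  1.25940335e+00,
       -6.16110349e-07,  1.41550327e+00]), 'qvel': array([ 0.00140664,  0.0002285 ,  0.00264827,  0.00081188, -0.00022709,
        0.00108101]), 'joint_torque': array([ 3.58230296e-03, -6.38581681e+01,  3.85064864e+01,  1.01001715e-02,
       -1.09802754e-04,  2.94860524e-05]), 'tool_pos': array([0.16697235, 0.49764213, 0.40427126]), 'orientation': array([ 1.61168016e-01,  9.86926866e-01, -4.58131626e-04, -1.50056719e-04]), 'ft_force': array([0.07779158, 0.55455323, 0.03401672]), 'wrist_torque': array([-0.02262648,  0.06889996,  0.02468735]), 'width': 0.08500622041053842} 0.1734
```

View pics/top0.png

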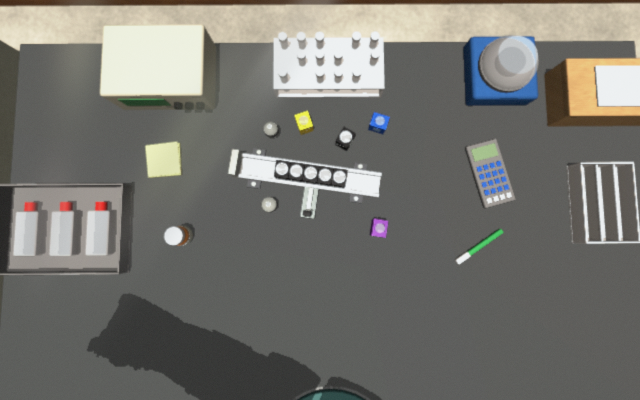

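View pics/side0.png

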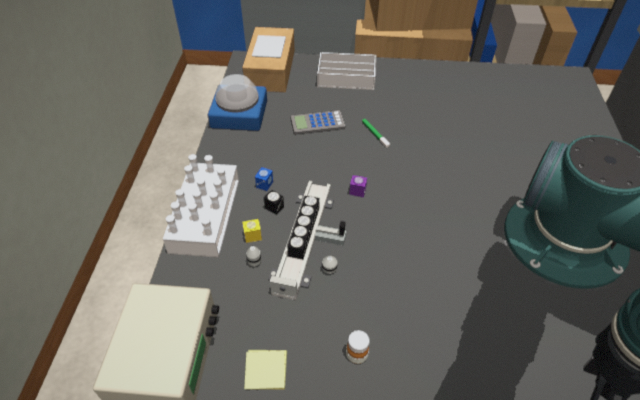

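Top view: the rail runs from (380,182) to the stop at (235,162). The row's rings run (282,170) to (340,177), so cube5 is at about (340,177). The keeper bracket is at (309,202). Look-alikes are the black spare (345,138), blue (379,122), yellow (304,121) and purple (380,228). In the side view the row runs from (297,244) to (311,203) and the post is at (342,229).

Run:
```python
from h import *
a=cv2.imread('pics/top0.png');b=cv2.imread('pics/side0.png')
A=cv2.resize(a[145:220,222:390],None,fx=4.7,fy=4.7,interpolation=cv2.INTER_CUBIC)
B=cv2.resize(b[180:300,265:355],None,fx=4.8,fy=4.8,interpolation=cv2.INTER_CUBIC)
cv2.imwrite('pics/cA.png',A);cv2.imwrite('pics/cB.png',B)
```

```text
(no output)
```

View pics/cA.png

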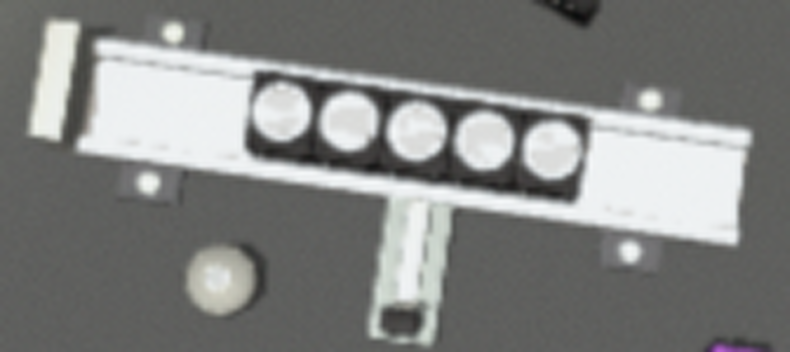

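View pics/cB.png

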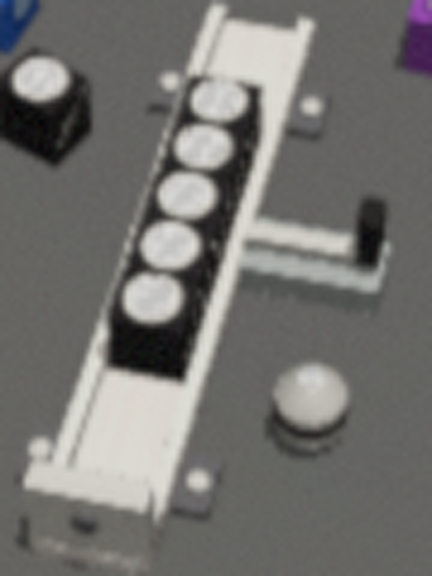

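Crop A shows the row with windows from (282,110) to (552,150), the post top at (402,318) and the rail's open end at (750,137)/(738,243). Crop B shows five black cubes in the channel and the post top at (373,202). The spare stands apart, so the row choice is confirmed.

```bash
cat > m.py <<'E'
from h import *
a=snap('top');b=snap('side')
def T(x,y,z,k=4.7,o=(222,145),s=a): return ray(s,(x+.5)/k-.5+o[0],(y+.5)/k-.5+o[1],z)
E
python3 - <<'E'
from m import *
np.set_printoptions(precision=4,suppress=True)
B=dict(k=4.8,o=(265,180),s=b)
wa=np.array([T(x,y,.052) for x,y in[(282,110),(349,121),(416,131),(484,141),(552,150)]])
wb=np.array([T(x,y,.052,**B) for x,y in[(153,298),(170,245),(187,195),(202,147),(219,101)]])
print(wa[:,:2]);print(wb[:,:2])
for w in(wa,wb):
    d=w[0]-w[4];print('len',np.linalg.norm(d)/4,'yaw',np.degrees(np.arctan2(d[1],d[0])))
pa=T(402,318,.0605);pb=T(373,202,.0605,**B)
stop=[T(x,y,.055) for x,y in[(80,22),(64,138)]]; end=[T(x,y,.02) for x,y in[(750,130),(738,243)]]
c=lambda p:p
print('post',pa,pb)
u=(wa[0]-wa[4]);u/=np.linalg.norm(u);v=np.array([-u[1],u[0],0])
e=np.mean(end,0);s=np.mean(stop,0);o=(wa.mean(0)+wb.mean(0))/2
print('u',u,'end',e,'stop',s,'end-stop along',(s-e)@u,'expected 325')
for n,p in[('end',e),('stop',s),('posta',pa),('postb',pb),('c1',wa[0]),('c5a',wa[4]),('c5b',wb[4])]:
    print(n,'from end x',(p-e)@u-.17,'y rel row',(p-o)@v)
E
```

```text
[[ 0.6276  0.1053]
 [ 0.6222  0.0737]
 [ 0.6172  0.0421]
 [ 0.6123  0.0101]
 [ 0.6078 -0.0219]]
[[ 0.6288  0.1076]
 [ 0.6243  0.0752]
 [ 0.6194  0.0436]
 [ 0.6152  0.0122]
 [ 0.6098 -0.019 ]]
len 0.03218618445043307 yaw 81.15235991628404
len 0.03200558059565119 yaw 81.4668063283583
post [0.5287 0.0486 0.0605] [0.5294 0.0475 0.0605]
u [0.1538 0.9881 0.    ] end [ 0.5939 -0.117   0.02  ] stop [0.642  0.2038 0.055 ] end-stop along 0.32439678210917944 expected 325
end from end x -0.17 y rel row -0.00035388279568671267
stop from end x 0.15439678210917943 y rel row 0.001452147786335713
posta from end x -0.01641271871909139 y rel row 0.08959138830896707
postb from end x -0.017337365245930297 y rel row 0.08870508597960565
c1 from end x 0.054852434716631204 y rel row 0.000567262270057161
c5a from end x -0.07389230308510107 y rel row 0.0005672622700571637
c5b from end x -0.07072461299085778 y rel row -0.0009570182051753057
```

play_rows:
  dp:
    - [-0.045,-0.03,0]
    - [-0.045,-0.03,0]
    - [-0.045,-0.03,0]
    - [-0.045,-0.03,0]
    - [-0.045,-0.03,0]
    - [-0.045,-0.03,0]
    - [-0.045,-0.03,0]
    - [-0.045,-0.03,0]
    - [-0.045,-0.03,0]
    - [-0.045,-0.03,0]
    - [-0.045,-0.03,0]
    - [-0.045,-0.03,0]
  dr:
    - [0,0,0]
    - [0,0,0]
    - [0,0,0]
    - [0,0,0]
    - [0,0,0]
    - [0,0,0]
    - [0,0,0]
    - [0,0,0]
    - [0,0,0]
    - [0,0,0]
    - [0,0,0]
    - [0,0,0]
  fingers: 1
  squeeze: 30

```text
clock: 1.7
tool_pos: [0.5749, -0.0294, 0.4038]
orientation: [0.158, 0.987, 0.0, 0.0]
ft_force: [0.5, 1.2, -0.1]
width: -0.0
```

play_rows:
  dp:
    - [0,0,0]
    - [0,0,0]
    - [0,0,0]
    - [0,0,0]
    - [0,0,0]
    - [0,0,0]
    - [0,0,0]
    - [0,0,0]
    - [0,0,0]
  dr:
    - [0,0,0.16]
    - [0,0,0.16]
    - [0,0,0.16]
    - [0,0,0.16]
    - [0,0,0.16]
    - [0,0,0.16]
    - [0,0,0.16]
    - [0,0,0.16]
    - [0,0,0.12]

```text
clock: 2.82
tool_pos: [0.5771, -0.0336, 0.4006]
orientation: [0.773, 0.634, -0.001, -0.002]
ft_force: [-0.7, 0.0, -0.0]
width: -0.0002
```

```bash
cat > w.py <<'E'
import sys
from h import *
from scipy.spatial.transform import Rotation as Ro
np.set_printoptions(precision=4,suppress=True)
yaw=np.radians(81.3);u=np.array([np.cos(yaw),np.sin(yaw),0]);v=np.array([-u[1],u[0],0]);O=np.array([.6191,.0496,0])
def W():
    st=ctrl.read_state();p=st['tool_pos'];R=Ro.from_quat(st['orientation']);M=R.as_matrix();tip=p+M[:,2]*ctrl.tcp_to_tips
    D=np.c_[u,-v,[0,0,-1]]
    print('t',st['clock'],'tip rail',(tip-O)@u,(tip-O)@v,tip[2],'turn left',(R.inv()*Ro.from_matrix(D)).as_rotvec(),'F rail',st['ft_force']@u,st['ft_force']@v,st['ft_force'][2],'w',st['width'],'j',st['joints'])
    return tip,M
def to(x,y,z):
    tip,M=W();print('tool-frame shift',M.T@(O+u*x+v*y+[0,0,z]-tip))
if __name__=='__main__': to(*map(float,sys.argv[1:4]))
E
python3 w.py -.125 0 .12
```

```text
t 2.825 tip rail -0.08856522056185784 0.02965905044602162 0.2271784702651323 turn left [-0.0043 -0.0001 -0.0457] F rail -0.07455565428653789 0.6781221014430582 -0.00458658567881564 w -0.00024705406564958535 j [-0.1991  0.3583  0.0817  1.2985 -0.      1.5692]
tool-frame shift [-0.035   0.0317  0.107 ]
```

play_rows:
  dp:
    - [-0.018,0.016,0.03]
    - [-0.018,0.016,0.03]
    - [0,0,0.045]
    - [0,0,0.0]
  dr:
    - [0,0,-0.045]
    - [0,0,0]
    - [0,0,0]
    - [0,0,0]

```text
clock: 3.32
tool_pos: [0.6027, -0.0757, 0.293]
orientation: [0.759, 0.651, -0.001, -0.001]
ft_force: [-0.5, -0.6, 0.1]
width: 0.0004
```

```bash
python3 w.py -.12 0 .023
python3 - <<'E'
from h import *
a=snap('top');b=snap('side')
A=cv2.resize(a['image'][130:230,215:395],None,fx=4,fy=4,interpolation=cv2.INTER_CUBIC)
B=cv2.resize(b['image'][150:300,255:365],None,fx=2.7,fy=2.7,interpolation=cv2.INTER_CUBIC)
I=np.zeros((405,297+480,3),np.uint8);A=cv2.resize(A,(480,267));I[:267,:480]=A;I[:,480:]=B;cv2.imwrite('pics/p1.png',I)
E
```

```text
t 3.325 tip rail -0.12626483322636636 -0.0020849100417405075 0.11964233339742836 turn left [-0.0037 -0.0002 -0.0011] F rail -0.6404444279004343 0.4368985341345975 0.06405154774610389 w 0.0004058304604990755 j [-0.2589  0.4557 -0.0574  1.0614 -0.0002  1.4648]
tool-frame shift [ 0.0062 -0.0017  0.0967]
```

View pics/p1.png

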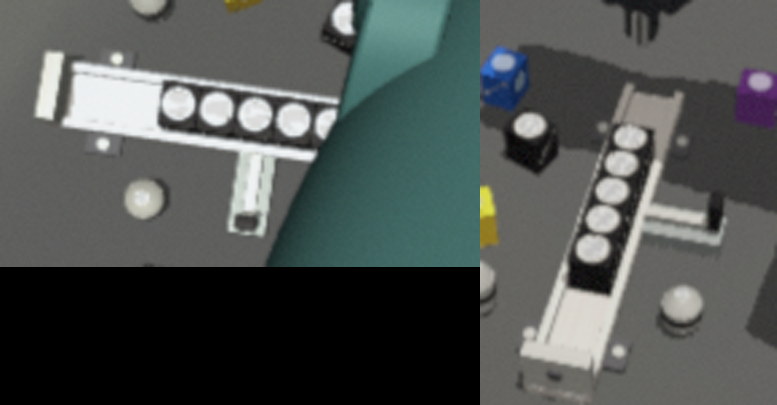

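The shut fingertips are at side-crop (640,40), above the open end of the rail, and the row is untouched. Now I lower them.

play_rows:
  dp:
    - [0,-0.002,0.03]
    - [0,0,0.03]
    - [0,0,0.025]
    - [0,0,0.01]
    - [0,0,0]
  dr:
    - [-0.003,0,0]
    - [0,0,0]
    - [0,0,0]
    - [0,0,0]
    - [0,0,0]

```text
clock: 4.05
tool_pos: [0.6063, -0.0755, 0.2103]
orientation: [0.758, 0.652, 0.006, 0.009]
ft_force: [0.7, -0.6, -0.2]
width: 0.0001
```

```bash
python3 w.py -.1 0 .023
python3 - <<'E'
from h import *
b=snap('side')
cv2.imwrite('pics/p2.png',cv2.resize(b['image'][150:300,255:365],None,fx=4,fy=4,interpolation=cv2.INTER_CUBIC))
E
```

```text
t 4.05 tip rail -0.12590557897935387 -0.009859371643820615 0.03697300379827717 turn left [0.0207 0.002  0.0007] F rail -0.4632968541859529 -0.7380106030825407 -0.24945914423961596 w 0.0001169994887683766 j [-0.2571  0.5171 -0.1957  0.8372  0.0002  1.4648]
tool-frame shift [ 0.0259 -0.0101  0.0137]
```

View pics/p2.png

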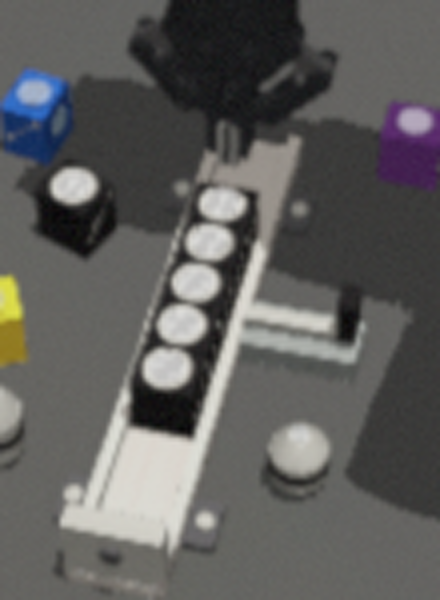

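The fingertips at (228,140) stand just behind cube5's rear face, slightly towards rail -y. I correct the tilt and offset, go down, then push.

play_rows:
  dp:
    - [0,-0.006,0]
    - [0,0,0.008]
    - [0,0,0.004]
  dr:
    - [0.021,0,0]
    - [0,0,0]
    - [0,0,0]

```text
clock: 4.47
tool_pos: [0.6008, -0.0747, 0.2004]
orientation: [0.758, 0.652, -0.0, 0.002]
ft_force: [0.6, -0.6, 0.0]
width: 0.0002
```

```bash
python3 w.py -.1 0 .023
```

```text
t 4.475 tip rail -0.12608629553888448 -0.001106525026660387 0.027034340004686574 turn left [0.0024 0.0025 0.0008] F rail -0.5060318837322705 -0.6809558288239473 0.026817293361011296 w 0.00018820379946039728 j [-0.2578  0.525  -0.212   0.831  -0.0023  1.464 ]
tool-frame shift [ 0.0261 -0.0011  0.004 ]
```

play_rows:
  dp:
    - [0.008,-0.001,0.003]
    - [0.008,0,0]
    - [0.006,0,0]
    - [0.004,0,0]
    - [0.004,0,0]
    - [0.004,0,0]
    - [0.004,0,0]
    - [0.004,0,0]
  dr:
    - [0.002,0.002,0]
    - [0,0,0]
    - [0,0,0]
    - [0,0,0]
    - [0,0,0]
    - [0,0,0]
    - [0,0,0]
    - [0,0,0]

```text
clock: 5.48
tool_pos: [0.6064, -0.0303, 0.1968]
orientation: [0.759, 0.652, -0.001, 0.0]
ft_force: [-0.5, -2.1, -0.1]
width: 0.0001
```

```bash
python3 w.py -.016 0 .023
```

```text
t 5.475 tip rail -0.08114520812147098 0.0005049222211461348 0.023446039663639506 turn left [-0.0003  0.0013  0.0005] F rail -2.188222625609958 0.20462639734259616 -0.08836677127492854 w 6.385235674952579e-05 j [-0.1838  0.5321 -0.2099  0.829  -0.0013  1.5383]
tool-frame shift [0.0651 0.0005 0.0004]
```

play_rows:
  dp:
    - [0.005,0,0]
    - [0.005,0,0]
    - [0.005,0,0]
    - [0.005,0,0]
    - [0.005,0,0]
    - [0.005,0,0]
    - [0.005,0,0]
    - [0.005,0,0]
    - [0.004,0,0]
    - [0.004,0,0]
    - [0.003,0,0]
  dr:
    - [0,0,0]
    - [0,0,0]
    - [0,0,0]
    - [0,0,0]
    - [0,0,0]
    - [0,0,0]
    - [0,0,0]
    - [0,0,0]
    - [0,0,0]
    - [0,0,0]
    - [0,0,0]

```text
clock: 6.85
tool_pos: [0.6146, 0.0237, 0.1968]
orientation: [0.759, 0.652, -0.001, 0.0]
ft_force: [-0.4, -1.4, 0.2]
width: -0.0002
```

```bash
python3 w.py -.016 0 .023
python3 - <<'E'
from h import *
b=snap('side')
cv2.imwrite('pics/p3.png',cv2.resize(b['image'][150:300,255:365],None,fx=4,fy=4,interpolation=cv2.INTER_CUBIC))
E
```

```text
t 6.85 tip rail -0.026498791851365663 0.0005394422726043092 0.02344114805582409 turn left [-0.0002  0.0014  0.0005] F rail -1.4531747202692773 0.22732682251033529 0.1770309869874655 w -0.00024495240380405405 j [-0.0935  0.5435 -0.1875  0.8401 -0.0014  1.6286]
tool-frame shift [0.0105 0.0005 0.0004]
```

View pics/p3.png

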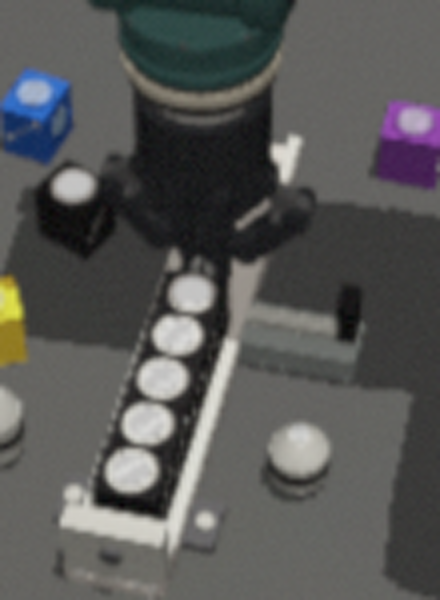

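The row is intact and upright, with cube1 at (130,480) close to the stop. I nudge it gently until the force rises.

play_rows:
  dp:
    - [0.002,0,0]
    - [0.002,0,0]
    - [0.002,0,0]
    - [0.002,0,0]
  dr:
    - [0,0,0]
    - [0,0,0]
    - [0,0,0]
    - [0,0,0]

```text
clock: 7.4
tool_pos: [0.6159, 0.0322, 0.1968]
orientation: [0.759, 0.652, -0.001, 0.0]
ft_force: [-0.9, -2.2, -0.4]
width: 0.0
```

play_rows:
  dp:
    - [0.001,0,0]
    - [0.001,0,0]
  dr:
    - [0,0,0]
    - [0,0,0]

```text
clock: 7.65
tool_pos: [0.6163, 0.0343, 0.1969]
orientation: [0.759, 0.652, -0.001, 0.0]
ft_force: [-0.5, -2.7, -0.2]
width: 0.0
```

```bash
python3 w.py -.016 0 .023
```

```text
t 7.65 tip rail -0.015782546046338553 0.0005262668071208698 0.02346278088396342 turn left [-0.0002  0.0014  0.0004] F rail -2.7313410079142484 0.09283947096085317 -0.1726226131020902 w 2.2924196966565204e-07 j [-0.0761  0.5465 -0.1814  0.8431 -0.0014  1.6462]
tool-frame shift [-0.0002  0.0005  0.0005]
```

Still only sliding friction (about 2.7 N), so not home yet.

play_rows:
  dp:
    - [0.001,0,0]
    - [0.001,0,0]
  dr:
    - [0,0,0]
    - [0,0,0]

```text
clock: 7.9
tool_pos: [0.6166, 0.0363, 0.1968]
orientation: [0.759, 0.652, -0.001, 0.0]
ft_force: [-1.0, -7.5, 0.1]
width: 0.0003
```

play_rows:
  dp:
    - [0.001,0,0]
    - [0.001,0,0]
  dr:
    - [0,0,0]
    - [0,0,0]

```text
clock: 8.15
tool_pos: [0.6168, 0.0371, 0.1969]
orientation: [0.759, 0.651, -0.002, 0.002]
ft_force: [-1.9, -11.0, 0.8]
width: 0.0003
```

play_rows:
  dp:
    - [0.002,0,0]
    - [0.002,0,0]
  dr:
    - [0,0,0]
    - [0,0,0]

```text
clock: 8.4
tool_pos: [0.6172, 0.0385, 0.197]
orientation: [0.76, 0.65, -0.006, 0.005]
ft_force: [-2.8, -16.9, 1.9]
width: -0.0002
```

```bash
python3 w.py -.016 0 .023
python3 - <<'E'
from h import *
b=snap('side');a=snap('top')
B=cv2.resize(b['image'][150:300,255:365],None,fx=4,fy=4,interpolation=cv2.INTER_CUBIC)
A=cv2.resize(a['image'][145:205,222:300],None,fx=4.5,fy=4.5,interpolation=cv2.INTER_CUBIC)
I=np.zeros((600,440+A.shape[1],3),np.uint8);I[:,:440]=B;I[:A.shape[0],440:]=A;cv2.imwrite('pics/p4.png',I)
E
```

```text
t 8.4 tip rail -0.01387145796030502 0.00016620934888893817 0.023632423651499923 turn left [ 0.0001  0.015  -0.004 ] F rail -17.135373489810227 0.16631835671531026 1.8522710383006438 w -0.00017074564247070566 j [-0.0667  0.5487 -0.1767  0.8466 -0.0149  1.6599]
tool-frame shift [-0.0021  0.0002  0.0007]
```

View pics/p4.png

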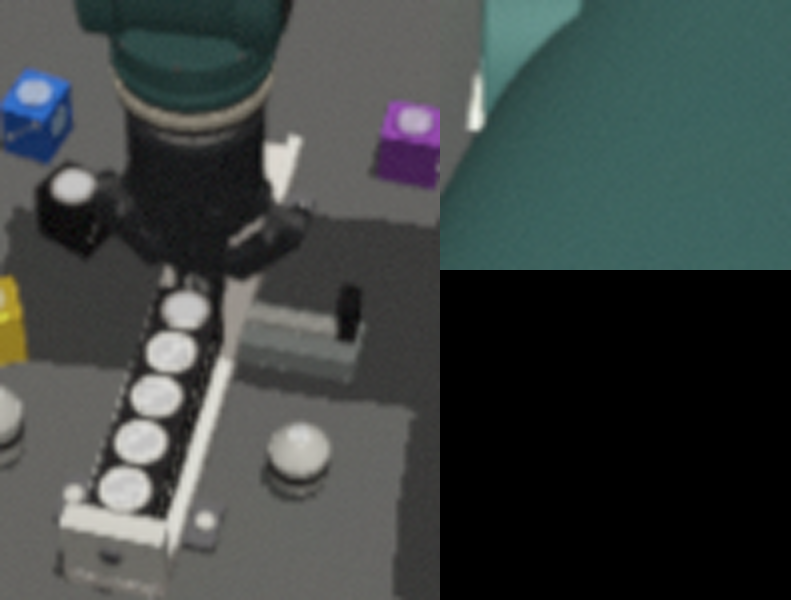

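The row is home: force rose to 17 N with the tip stalled, and cube1's window at (125,490) is right behind the stop. I back off and raise the tool.

play_rows:
  dp:
    - [-0.008,0,0]
    - [-0.012,0,0]
    - [-0.015,0,0]
    - [0,0,-0.035]
    - [0,0,-0.045]
    - [0,0,-0.01]
  dr:
    - [0,0.0,0]
    - [0,0.014,-0.004]
    - [0,0,0]
    - [0,0,0]
    - [0,0,0]
    - [0,0,0]

```text
clock: 9.25
tool_pos: [0.6109, -0.0005, 0.2888]
orientation: [0.759, 0.651, 0.0, -0.001]
ft_force: [-0.6, -0.1, 0.1]
width: 0.0001
```

```bash
python3 w.py -.016 .135 .11
python3 - <<'E'
from w import *
b=snap('side');g=cv2.cvtColor(b['image'],cv2.COLOR_BGR2GRAY)
c=b['image'][190:300,265:335]
m=((g>150)*255).astype(np.uint8)
n,l,s,ce=cv2.connectedComponentsWithStats(m)
for i in range(1,n):
    if 30<s[i,4]<250:
        p=ray(b,*ce[i],.052);x,y=(p-O)@u,(p-O)@v
        if abs(y)<.02 and -.1<x<.2: print(s[i,4],ce[i],x,y)
E
```

```text
t 9.25 tip rail -0.05038425515416385 0.0008967014618167132 0.11538603109602147 turn left [-0.0019 -0.002  -0.0007] F rail -0.19429173168315064 0.5958416901172296 0.08804726908599902 w 0.0001451422762900189 j [-0.1345  0.4632 -0.0566  1.0529  0.0021  1.5888]
tool-frame shift [ 0.0343 -0.1341  0.0057]
89 [301.     226.7865] 0.014559017562311902 -0.001974805412203765
96 [297.3125 237.5   ] 0.04678885728547943 -0.0020782571677043543
98 [293.5    248.5714] 0.07892977685469155 -0.0021852974460071077
105 [289.6381 259.9714] 0.11081766602916127 -0.0021566286811877658
```

Spacing is 32 mm, the row has no gaps, and both the windows and the fingertip read about 2 mm beyond nominal. That is a shared origin offset, so the row is home. Now I go to the outer side of the post.

play_rows:
  dp:
    - [0.009,-0.034,0]
    - [0.009,-0.034,0]
    - [0.009,-0.034,0]
    - [0.009,-0.033,0]
    - [0,0,0]
    - [0,0,0.03]
    - [0,0,0.02]
    - [0,0,0]
  dr:
    - [0,0,0]
    - [0,0,0]
    - [0,0,0]
    - [0,0,0]
    - [0,0,0]
    - [0,0,0]
    - [0,0,0]
    - [0,0,0]

```text
clock: 10.3
tool_pos: [0.4786, 0.0544, 0.231]
orientation: [0.759, 0.651, -0.002, -0.004]
ft_force: [0.1, -0.6, 0.3]
width: -0.0004
```

```bash
python3 w.py -.013 .12 .040
python3 - <<'E'
from h import *
b=snap('side')
cv2.imwrite('pics/p5.png',cv2.resize(b['image'][150:300,255:405],None,fx=4,fy=4,interpolation=cv2.INTER_CUBIC))
E
```

```text
t 10.3 tip rail -0.016060909840324145 0.14113123395864705 0.057641706199243914 turn left [-0.0086 -0.0025 -0.0024] F rail -0.5705831629433301 -0.21108390675257185 0.3360366776520769 w -0.0004286809284513572 j [-0.057   0.319  -0.4791  0.781   0.0033  1.6681]
tool-frame shift [0.0031 0.0213 0.0175]
```

View pics/p5.png

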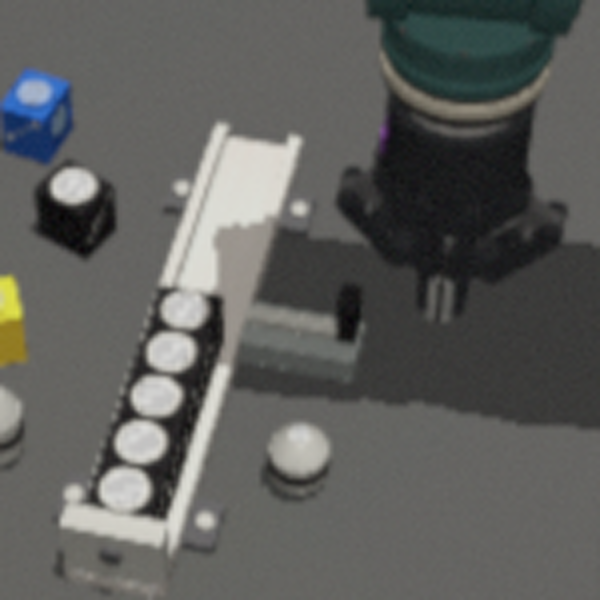

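Row home at (125..185, 310..490). The fingertips (440,300) are outside the post (348,312) and in line with it. I lower and push.

play_rows:
  dp:
    - [0.003,0,0.012]
    - [0,0,0.006]
    - [0,0.006,0]
    - [0,0.006,0]
    - [0,0.005,0]
    - [0,0.004,0]
    - [0,0.004,0]
    - [0,0.004,0]
  dr:
    - [-0.008,-0.002,-0.002]
    - [0,0,0]
    - [0,0,0]
    - [0,0,0]
    - [0,0,0]
    - [0,0,0]
    - [0,0,0]
    - [0,0,0]

```text
clock: 11.35
tool_pos: [0.512, 0.0518, 0.2161]
orientation: [0.759, 0.651, 0.002, 0.001]
ft_force: [-2.4, 0.7, 1.5]
width: -0.0001
```

```bash
python3 w.py -.013 .062 .040
```

```text
t 11.35 tip rail -0.013829821060465288 0.10552422819436233 0.04273201891668435 turn left [ 0.004  -0.0011 -0.0011] F rail 0.3468165795224394 2.526681154833225 1.5086239948505051 w -9.109780205338283e-05 j [-0.0577  0.3789 -0.4294  0.7584  0.0007  1.666 ]
tool-frame shift [0.0009 0.0435 0.0029]
```

play_rows:
  dp:
    - [0,0.004,0]
    - [0,0.004,0]
    - [0,0.004,0]
    - [0,0.004,0]
    - [0,0.004,0]
    - [0,0.004,0]
    - [0,0.004,0]
    - [0,0.003,0]
    - [0,0.003,0]
  dr:
    - [0.004,0,0]
    - [0,0,0]
    - [0,0,0]
    - [0,0,0]
    - [0,0,0]
    - [0,0,0]
    - [0,0,0]
    - [0,0,0]
    - [0,0,0]

```text
clock: 12.48
tool_pos: [0.5476, 0.0464, 0.216]
orientation: [0.759, 0.651, 0.0, -0.001]
ft_force: [-1.1, -0.2, 1.7]
width: -0.0005
```

```bash
python3 w.py -.013 .058 .040
```

```text
t 12.475 tip rail -0.013768067733815129 0.07037972402466781 0.04256507210966398 turn left [-0.0013 -0.0012 -0.0009] F rail -0.3239296555570318 1.0719325960724289 1.7415961318356825 w -0.0005236318160348506 j [-0.064   0.4308 -0.3379  0.8032  0.0013  1.6595]
tool-frame shift [0.0008 0.0124 0.0026]
```

play_rows:
  dp:
    - [0,0.003,0]
    - [0,0.002,0]
    - [0,0.002,0]
    - [0,0.002,0]
  dr:
    - [0,0,0]
    - [0,0,0]
    - [0,0,0]
    - [0,0,0]

```text
clock: 12.98
tool_pos: [0.5571, 0.0449, 0.2159]
orientation: [0.759, 0.651, 0.0, -0.001]
ft_force: [-1.7, 0.7, 2.5]
width: 0.0
```

play_rows:
  dp:
    - [0,0.002,0]
    - [0,0.002,0]
  dr:
    - [0,0,0]
    - [0,0,0]

```text
clock: 13.22
tool_pos: [0.5596, 0.0446, 0.2156]
orientation: [0.759, 0.651, -0.001, -0.003]
ft_force: [-17.0, 4.0, 13.7]
width: -0.0002
```

```bash
python3 w.py -.013 .058 .040
```

```text
t 13.225 tip rail -0.013751595914148622 0.05907345078081194 0.0422515441010094 turn left [-0.0058 -0.0012 -0.0007] F rail 1.3971489101187635 17.42106611963984 13.730014326820493 w -0.00016842471956419794 j [-0.066   0.4497 -0.3048  0.8221  0.0017  1.6574]
tool-frame shift [0.0007 0.0011 0.0022]
```

play_rows:
  dp:
    - [0,0.002,0]
  dr:
    - [0,0,0]

```text
clock: 13.35
tool_pos: [0.5601, 0.0445, 0.2155]
orientation: [0.759, 0.651, -0.003, -0.004]
ft_force: [-14.5, 2.2, 11.2]
width: -0.0002
```

play_rows:
  dp:
    - [0,-0.008,0]
    - [0,-0.02,0]
    - [0,-0.025,0]
    - [0,0,-0.04]
    - [0,-0.02,-0.05]
    - [0,-0.04,-0.05]
    - [0,-0.05,-0.02]
    - [0,-0.04,0]
    - [0,0,0]
  dr:
    - [0,0,0]
    - [0,0,0]
    - [0,0,0]
    - [0,0,0]
    - [0,0,0]
    - [0,0,0]
    - [0,0,0]
    - [0,0,0]
    - [0,0,0]

```text
clock: 14.48
tool_pos: [0.3555, 0.0754, 0.3806]
orientation: [0.759, 0.651, -0.001, -0.002]
ft_force: [0.3, 0.4, 0.6]
width: -0.0001
```

```bash
python3 w.py -.013 .058 .040
python3 - <<'E'
from h import *
a=snap('top');b=snap('side')
A=cv2.resize(a['image'][100:240,215:395],(450,350),interpolation=cv2.INTER_CUBIC)
B=cv2.resize(b['image'][150:300,250:365],(345,450),interpolation=cv2.INTER_CUBIC)
I=np.zeros((450,795,3),np.uint8);I[:350,:450]=A;I[:,450:]=B;cv2.imwrite('pics/p6.png',I)
E
```

```text
t 14.475 tip rail -0.014199272186306608 0.2650833098793036 0.2071979603860254 turn left [-0.0037 -0.0007 -0.0012] F rail 0.42292318495590264 -0.2687073802298679 0.6384084229040554 w -8.319433138691826e-05 j [-0.0166 -0.003  -0.436   1.1414  0.0012  1.7072]
tool-frame shift [0.0013 0.2077 0.1664]
```

View pics/p6.png

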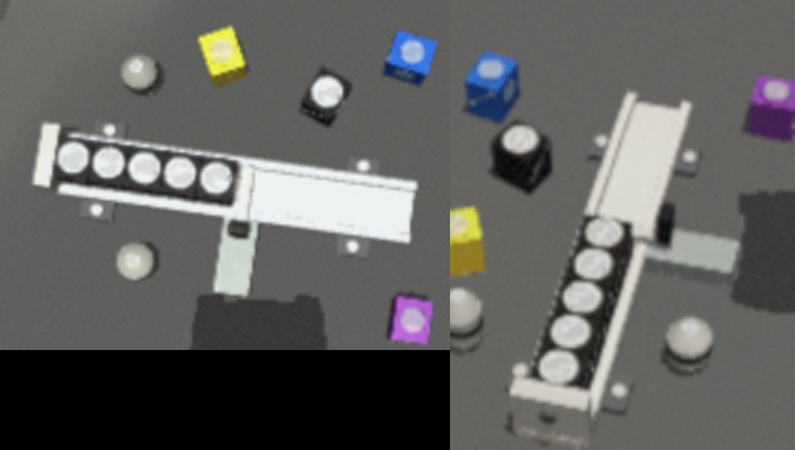

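The row sits against the stop (windows (73,157) to (216,177)), with the bar across the channel behind it at (243,185) and the post in at (238,229). Nothing else has moved. I measure the post before handing in.

Run:
```python
from w import *
a=snap('top')
f=lambda x,y,z:ray(a,(x+.5)/2.5-.5+215,(y+.5)/2.5-.5+100,z)
for n,p in[('post',f(238,229,.0605)),('c5',f(216,177,.052)),('c1',f(73,157,.052))]: print(n,(p-O)@u,(p-O)@v)
print('w1 stop',[(f(x,y,.055)-O)@u for x,y in[(60,125),(52,186)]])
```

```text
post -0.01386376161566506 0.043105476140352206
c5 0.01272346000875608 -0.0007338347798565789
c1 0.14100526797178817 -1.4955228638241322e-05
w1 stop [np.float64(0.1564109364891156), np.float64(0.15435695107488168)]
```

Run:
```python
from w import *
a=snap('top');b=snap('side')
A=cv2.resize(a['image'][165:220,280:340],None,fx=6.5,fy=6.5,interpolation=cv2.INTER_CUBIC)
B=cv2.resize(b['image'][200:255,300:360],None,fx=6.5,fy=6.5,interpolation=cv2.INTER_CUBIC)
for s,I,o,col in((a,A,(280,165),(0,0,255)),(b,B,(300,200),(0,0,255))):
    for y in(.041,):   # where the post-top outline must be at the limit (rail origin 2 mm further on)
        for dx in(-.009,.009):
            for dy in(-.006,.006):
                p=proj(s,O+u*(-.0135+dx)+v*(y+dy)+[0,0,.0605]);q=((p-o+.5)*6.5-.5).astype(int)
                cv2.circle(I,tuple(int(k) for k in q),3,col,-1)
cv2.imwrite('pics/p7.png',np.hstack([A,B]))
```

```text
(no output)
```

View pics/p7.png

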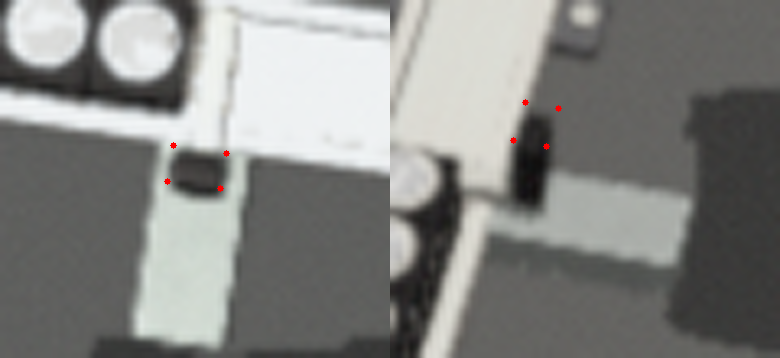

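The post outline lies within about 1.6 mm of its limit position, which is around the calibration error. There is plenty of time, so I press once more to confirm it is against its limit.

play_rows:
  dp:
    - [0,0.05,0.03]
    - [0,0.05,0.03]
    - [0,0.04,0.03]
    - [0,0.01,0.03]
    - [0,0,0.03]
    - [0,0,0.01]
    - [0,0.015,0]
    - [0,0.012,0]
    - [0,0,0]
  dr:
    - [0,0,0]
    - [0,0,0]
    - [0,0,0]
    - [0,0,0]
    - [0,0,0]
    - [0,0,0]
    - [0,0,0]
    - [0,0,0]
    - [0,0,0]

```text
clock: 15.85
tool_pos: [0.5457, 0.0453, 0.2126]
orientation: [0.76, 0.65, -0.001, -0.002]
ft_force: [0.2, 0.0, -0.3]
width: 0.0002
```

```bash
python3 w.py -.014 .059 .043
```

```text
t 15.85 tip rail -0.015270725740255167 0.07249997405893827 0.03915647831680019 turn left [-0.0034 -0.0007 -0.004 ] F rail 0.06003737172206551 -0.1651931067122538 -0.27470730216445116 w 0.00018407170417447574 j [-0.0663  0.4323 -0.3467  0.7952  0.001   1.6604]
tool-frame shift [ 0.0013  0.0135 -0.0039]
```

play_rows:
  dp:
    - [0.001,0.005,-0.004]
    - [0,0.004,0]
    - [0,0.003,0]
    - [0,0.002,0]
    - [0,0.001,0]
  dr:
    - [-0.003,0,-0.004]
    - [0,0,0]
    - [0,0,0]
    - [0,0,0]
    - [0,0,0]

```text
clock: 16.48
tool_pos: [0.5591, 0.0444, 0.2177]
orientation: [0.758, 0.652, -0.001, -0.002]
ft_force: [-5.1, 1.0, 3.2]
width: 0.0
```

```bash
python3 w.py -.014 .057 .043
```

```text
t 16.475 tip rail -0.014093171881809278 0.059291254763615374 0.04432282526352693 turn left [-0.0047 -0.0007  0.0008] F rail 0.20794551508883666 5.158474078158135 3.2189309821800904 w 1.449992894755197e-05 j [-0.0663  0.4465 -0.3036  0.8252  0.0011  1.6556]
tool-frame shift [0.0001 0.0023 0.0013]
```

play_rows:
  dp:
    - [0,0.003,0]
    - [0,0.003,0]
  dr:
    - [0,0,0]
    - [0,0,0]

```text
clock: 16.73
tool_pos: [0.5611, 0.0442, 0.2171]
orientation: [0.758, 0.652, -0.005, -0.006]
ft_force: [-17.1, 2.7, 14.4]
width: -0.0
```

```bash
python3 w.py -.014 .057 .043
```

```text
t 16.725 tip rail -0.014085389895531562 0.059122699865679966 0.04374392683587283 turn left [-0.015  -0.0004  0.0015] F rail 0.11665663480510552 17.315132574389846 14.432095350734016 w -2.9265976704316252e-05 j [-0.0666  0.4536 -0.2928  0.8394  0.0016  1.6546]
tool-frame shift [0.0001 0.0021 0.0007]
```

Same stall position (tip y 59.1 mm both times) with 17 N against about 2 N of friction, so the keeper is at its limit. I retreat and hand in.

play_rows:
  dp:
    - [0,-0.008,0]
    - [0,-0.02,0]
    - [0,-0.03,0]
    - [0,0,-0.04]
    - [0,-0.02,-0.05]
    - [0,-0.04,-0.05]
    - [0,-0.04,0]
    - [0,0,0]
    - [0,0,0]
  dr:
    - [0,0,0]
    - [0,0,0]
    - [0,0,0]
    - [0,0,0]
    - [0,0,0]
    - [0,0,0]
    - [0,0,0]
    - [0,0,0]
    - [0,0,0]

```text
clock: 17.85
tool_pos: [0.4019, 0.0681, 0.3622]
orientation: [0.758, 0.652, -0.004, -0.006]
ft_force: [-0.4, 0.1, 0.3]
width: -0.0002
```

Run:
```python
from w import *
a=snap('top');o=cv2.imread('pics/p6.png')[:350,:450]
A=cv2.resize(a['image'][100:240,215:395],(450,350),interpolation=cv2.INTER_CUBIC)
d=cv2.absdiff(A,o).max(2)[:240]; print('changed px vs earlier view',(d>60).sum())
W(); print(ctrl.close_job())
```

```text
changed px vs earlier view 0
t 17.9 tip rail -0.014490380953423383 0.2201074787678802 0.18862681543360382 turn left [-0.0151 -0.0005  0.0015] F rail -0.12760554552469833 0.2705024665523816 0.7185854708513257 w 4.9132559669015576e-05 j [-0.0333  0.089  -0.39    1.1067  0.0022  1.6878]
the job is handed in; nothing more can be done
None
```

The row of five cubes is fully home against the end stop, and the keeper is pushed in to its limit with its bar across the channel behind cube5. I handed the job in at 17.9 s of the 48 s allowed.

**Row:** I pushed with shut fingertips on cube5's rear face only. Sliding took about 2 to 3 N, and at the stop the force rose to 17 N as the tip stalled. The four windows I measured afterwards were 32 mm apart, and the pictures show the row upright and without gaps.

**Keeper:** I pushed the outer face of the post. It stalled at 17 N against about 2 N of friction. A second press stalled at the same tip position, 59.1 mm.

**Last checks:** The final view of the rail area was unchanged from the one before the second press. The loose things and look-alikes seen around the rail stand where they were, and the arm was clear of everything.

**Small disagreements:**
- Cube5 read 1.7 mm (top camera) and 3.6 mm (side camera) beyond its nominal +11 mm along the rail, and the fingertip agreed at about 2 mm. I took this as an offset in my estimate of the rail's origin.
- The post read 43 mm across the rail instead of 41 mm. That is about the 2 mm calibration error, so I relied on the repeated stall.

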